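# Seat the close-up lens in its three-point holder

## Task

Take the close-up lens from its tray and seat it, barrel up, in the three-point lens holder: ease its flange against the sprung plunger, keep it pushed back while you lower the lens past the two fixed posts, and press it gently down until it lies flat on the pads, firmly held between the plunger and both posts so that it cannot rock. Do not drive the plunger to its stop or press hard on the holder, leave the other things on the bench alone, and let go at the end.

Things in the scene. Friction and masses are not known exactly. Their poses are not given: they have to be found in the camera images.
- lens_mid (a point): the close-up lens, about 320 g (260 to 420 g): a dark steel flange, a disc 64 mm across and 8 mm thick, and on it a black barrel 44 mm across and 30 mm tall (38 mm in all) (wall 4 mm, open rim, glass sunk 14 mm inside); it stands on its flange. The point is on the axis, half-way up, 19 mm above the underside; z points up the barrel. To be gripped by the barrel
- lens: the same lens, but with the origin at the centre of the flange's underside
- holder: the lens holder's aluminium base plate, fixed to the bench: 160 mm (x) by 110 mm (y), 20 mm thick. Origin on the bench, under the seat's nominal centre, 59 mm from the plate's -x end; x points from the two posts to the plunger. A dark steel frame on the plate carries everything that touches the lens: three pads, two posts and the plunger
- seat (a point): nominal centre of the seat, 24 mm above the bench, level with the tops of the three brass pads (10 mm across, 26 mm out) on which the lens must lie; axes as the holder. The frame slides along the holder's x only and was clamped by the last user up to 10 mm either way of nominal; that shift is not measured and must be felt (or seen); pads, posts and plunger shift together
- posts (a point): nominal point (frame not shifted) midway between the two steel posts, at their tops, 30 mm above the bench and 28 mm on the -x side of the seat centre. Posts: 10 mm thick, 24 mm to either side in y, tops 6 mm above the pads. A lens touching both posts is centred over the pads and holds the plunger 5 mm back. Lowered any nearer to the posts, it lands on their tops
- plunger_face (a point): nominal point (frame not shifted, plunger free) at the middle of the top edge of the plunger's flat brass face, 44 mm above the bench, 27 mm on the +x side of the seat centre; the upright face is 16 mm wide and reaches down to 29 mm above the bench. Its steel housing behind is 42 mm high
- plunger (a joint): travel of the sprung plunger (m) along the holder's +x: 0 free, grows as it is pushed back, hard stop at 0.009 (must stay under 0.0083). It takes 2.5 N to start it and 0.5 N more for every mm: 5 N at 5 mm. Its face and the posts are polished and very slippery
- tray: white open tray under the lens, 110 mm square, floor 3 mm thick, rim 6 mm high; fixed. Origin at the centre of its underside
- dish: bystander: small steel bowl 84 mm across, 18 mm high; origin at its underside
- phone: bystander: opened phone lying flat, 146 x 71 x 8 mm; origin at its underside
- spool: bystander: spool of solder wire, 60 mm across, 40 mm high; origin at its underside
There are look-alikes about, which are no part of the job. What is shaped like the lens but orange or turquoise is not meant.

How it is judged:
By the outcome, as a careful person would: the job done as asked, in the order asked, and still so for the second after the job is handed in, with the robot touching nothing.
It also fails if it takes over 61 s, if anything falls off the work surface, if the arm or the gripper's body presses on something with over 40 N, if the wrist force passes 120 N, or if a joint passes its speed limit or range.

## Robot

A 6-joint arm with a two-finger parallel gripper is mounted at the origin on the work surface. World frame = base frame: x ahead of the robot, y to its left, z up, the work surface at z = 0. Lengths are in mm, angles in degrees, forces in N, time in s.
With the tool pointing down it reaches from about 350 to 975 mm from the base axis. Payload 4.9 kg.
Tool frame: the origin (TCP) lies midway between the tips of the shut fingers; the grasp point (between the pads) lies 19 mm behind it; z points along the fingers, y is the direction in which the jaws open and shut (so a half turn about z gives the same grasp; the last joint's range is limited). The gripper opens to 85 mm and grips with 20 to 120 N. Pads are 22 mm wide; open, the fingers measure 114 mm over their backs; the gripper's body (76 mm by 85 mm) begins 54 mm behind the grasp point. The pads swing forward as they close: fully open they stand 13 mm farther back than shut.
Start: joints at [-72.88, 3.019, 92.412, -0, 84.569, -6.818], TCP at [253.587, -571.223, 231.304] pointing down, gripper open.
Joint ranges: [-172.51, 172.51], [-57.92, 126.97], [3.15, 148.05], [-58.71, 238.71], [5.1, 150.11], [-179.66, 179.66]. Speed limits (degrees/s): [147.25, 147.25, 180, 180, 180, 180].

## Interface

Orientations are given as a 3x3 rotation matrix whose columns are the frame's x, y, z axes.
In Python, from plant import ctrl gives the robot as it stands.
- The arm moves only by the tool drive_tool, never from a script. Its argument "commands" is a list of rows, each an object with "dp": the shift along the tool's x, y, z in m, a list of three; "dr": the turn, a rotation vector about the tool's x, y, z in degrees, a list of three. A call has 1 to 10 rows; each row shifts and turns the commanded pose from where the row before left it, along the tool's axes as they then stand; what a row does not reach is not made up. A row lasts 1/10 s, in which the tool goes at most 50 mm and 8.59 degrees, less where a joint would pass 70% of its speed; a pose out of reach is approached as far as the arm can. A call with a gripper value outside its range is refused whole. "jaw" is the opening, from 0 (shut) to 1 (fully open), set as the call begins (left out, the last holds). The fingers move at their own pace and stop on an object; the grip force is fixed at half the most. Time passes only in rows, so rows that do not move let the fingers close. It gives the time, the measured TCP pose, the force and the opening at its end, in the units of the state.
- ctrl.get_obs(): the state, without advancing time (a new reading comes with each control period).
- ctrl.capture(name): name is "scene" or "top" or "wrist"; returns a dict with "pixels" (384x512x3 uint8, red, green, blue), "fx", "fy", "cx", "cy" (pixels), "origin" and "attitude" of the camera in the world. Camera axes: x right, y up, looking along -z (the intrinsics and any distortion apply to the point x, -y, -z); pixel columns grow to the right and rows downward; lengths in mm; the calibration is good to about 2 mm. A picture is of the moment at which its call begins. There is no depth.
- ctrl.hand_in(): hands the job in, once; it reports no verdict.
The state is a dict: "time": time; "joint_pos": joint angles; "joint_velocities": joint speeds; "joint_efforts": joint torques, N m; "tool_pos": TCP position; "eef_rot": TCP orientation; "ft_force": force on the tool from outside, world axes, zero at the start; "ft_torque": the same for the moment, N m; "gripper_width": opening from 0.0 (shut) to 1.0 (fully open).
Only numpy, scipy, OpenCV 4.12 (cv2) and the standard library are available. Lean on these libraries where they do the work, as an engineer would, in place of code of your own. Each camera call takes 0.05 s, during which the arm holds its last target. There are 200 camera calls.

## Working session

There is one attempt and no reset: what is moved stays moved. The work goes in short steps, Python scripts to look and compute and a tool call to move; the robot and the scene stay as the last step left them, time stands still between calls to the robot, and variables do not carry over. Pictures are saved under pics/ and viewed, about 8 in all and at most 12, crops included, and the job is handed in when it is done.

Besides the shell and the picture viewer there is one more tool, called after ">>>" by a JSON object that holds its "fn" and its "kwargs". drive_tool: Moves the arm, as the interface text tells. Its arguments: {"type":"object","properties":{"commands":{"type":"array","items":{"type":"object","properties":{"dp":{"type":"array","items":{"type":"number"}},"dr":{"type":"array","items":{"type":"number"}}}}},"jaw":{"type":"number"}},"required":["commands"]}

```bash
ls; mkdir -p pics; cat > h.py <<'E'
import numpy as np, cv2
from plant import ctrl
def cap(n):
    c=ctrl.capture(n); return c
def ray(c,u,v):
    d=np.array([(u-c['cx'])/c['fx'],-(v-c['cy'])/c['fy'],-1.0])
    return np.array(c['origin'],float), np.array(c['attitude'])@d
def onz(c,u,v,z):
    o,d=ray(c,u,v); return o+d*(z-o[2])/d[2]
def proj(c,p):
    q=np.array(c['attitude']).T@(np.array(p,float)-np.array(c['origin'])); return c['cx']+c['fx']*q[0]/-q[2], c['cy']-c['fy']*q[1]/-q[2]
def save(c,name): cv2.imwrite('pics/'+name,c['pixels'][:,:,::-1])
E
python3 - <<'E'
from h import *
a=cap('top');b=cap('scene')
print({k:v for k,v in a.items() if k!='pixels'});print({k:v for k,v in b.items() if k!='pixels'})
import pickle;pickle.dump((a,b),open('c0.pkl','wb'))
cv2.imwrite('pics/a.png',cv2.resize(a['pixels'][:,:,::-1],(800,600),interpolation=cv2.INTER_CUBIC));cv2.imwrite('pics/b.png',cv2.resize(b['pixels'][:,:,::-1],(800,600)))
print(ctrl.get_obs())
E
```

```text
pics
{'fx': 355.72324127011757, 'fy': 355.72324127011757, 'cx': 252.92311243222184, 'cy': 188.03005935757662, 'origin': array([457.47775233, -32.56955747, 887.61136437]), 'attitude': array([[ 0.02897554,  0.99000225, -0.13804336],
       [-0.99957725,  0.02836681, -0.00637536],
       [-0.00239577,  0.13816973,  0.99040567]])}
{'fx': 419.6911425588914, 'fy': 419.6911425588914, 'cx': 245.16750605840488, 'cy': 196.14395054393475, 'origin': array([1064.34791596, -161.62619403,  676.65559035]), 'attitude': array([[ 0.22824932, -0.76580596,  0.6012017 ],
       [ 0.97349571,  0.17035911, -0.15259057],
       [ 0.01443458,  0.62009596,  0.78439317]])}
{'time': 0.1, 'joint_pos': array([-7.28781874e+01,  3.05535391e+00,  9.24844778e+01, -7.62439582e-04,
        8.45692759e+01, -6.81820844e+00]), 'joint_velocities': array([-0.01356949, -0.09099524, -0.23058547,  0.10123044, -0.01544709,
        0.0150034 ]), 'joint_efforts': array([ 3.46714996e-04, -3.94903851e+01, -3.71363962e+01, -1.48491704e-04,
        3.89182416e-03,  1.84332106e-05]), 'tool_pos': array([ 253.44089872, -570.6860476 ,  230.16300837]), 'eef_rot': array([[ 9.13970286e-01,  4.05780713e-01, -5.73289573e-04],
       [ 4.05781062e-01, -9.13968507e-01,  1.81598853e-03],
       [ 2.12924503e-04, -1.89238961e-03, -9.99998187e-01]]), 'ft_force': array([-1.17065281,  0.35583461, -0.69636331]), 'ft_torque': array([ 0.02835903, -0.02914852, -0.0050666 ]), 'gripper_width': 0.9960760111520891}
```

View pics/a.png

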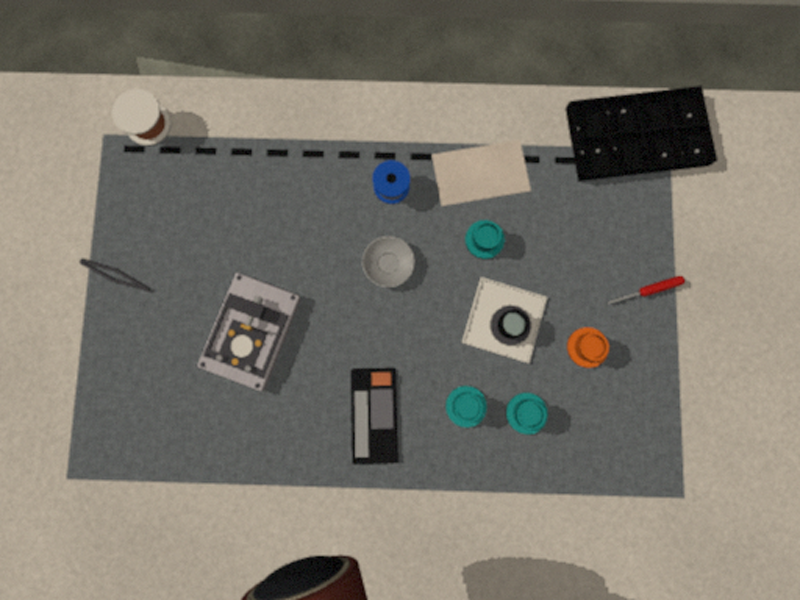

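View pics/b.png

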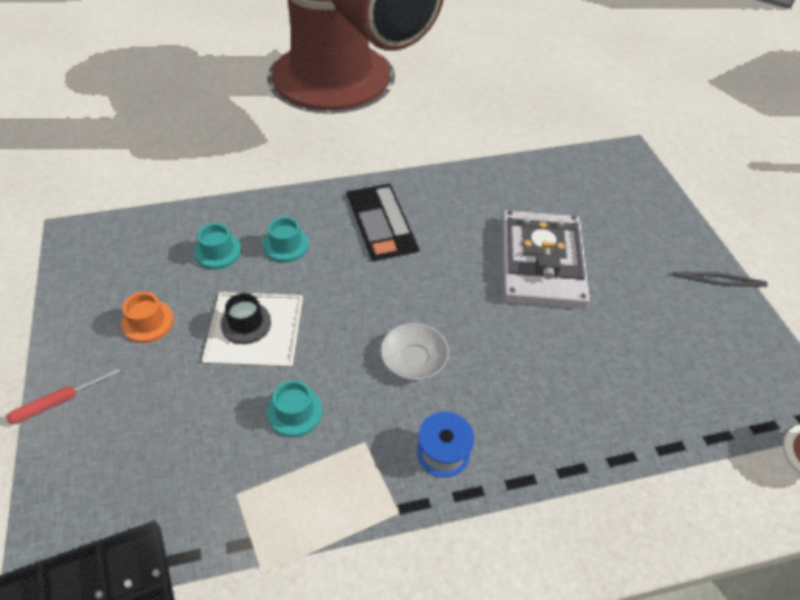

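```bash
python3 - <<'E'
from h import *
import pickle
a,b=pickle.load(open('c0.pkl','rb')); k=1.5625
g=lambda p,z,c=a: onz(c,p[0]/k,p[1]/k,z)[:2]
C=[g(p,20) for p in [(238,274),(299,294),(262,389),(198,368)]]
print('corners',np.round(C,1))
ex=(C[0]+C[1]-C[2]-C[3])/2; ey=(C[0]+C[3]-C[1]-C[2])/2
print(np.linalg.norm(ex),np.linalg.norm(ey),np.degrees(np.arctan2(ex[1],ex[0])),np.degrees(np.arctan2(-ey[0],ey[1])))
ctr=np.mean(C,axis=0);u=ex/np.linalg.norm(ex);print('holder',ctr-21*u)
print('disc',g((242,346),24), 'scene disc',g((544,238),24,b))
print('lens rim top',g((513,323),41),'scene',g((244,305),41,b))
print('tray',np.round([g(p,6) for p in [(484,278),(548,296),(530,362),(462,343)]],1))
print('flange',g((511,327),11), 'dish',g((388,262),18),'phone',g((374,416),8))
c=cap('wrist');print(c['origin'],c['attitude'],c['fx'],c['cx'],c['cy'])
E
```

```text
corners [[602.9 223. ]
 [573.7 124.6]
 [424.5 173.8]
 [453.7 274.9]]
157.55060506554366 103.92630300121651 -18.710655288270782 -16.30191870026326
holder [493.83695883 205.80505974]
disc [489.40926958 207.90544566] scene disc [494.58116461 211.38862648]
lens rim top [ 535.6522745  -208.12126551] scene [ 537.64223302 -204.87649028]
tray [[ 610.1 -168.8]
 [ 583.8 -271.3]
 [ 478.1 -242.1]
 [ 504.8 -134.8]]
flange [ 532.00027384 -211.18614985] dish [629.46156263 -14.04133285] phone [387.91058299   0.39411879]
[ 329.67908589 -536.90678879  373.08391301] [[ 0.40550909  0.86387957  0.29878832]
 [-0.9140867   0.38423668  0.12964445]
 [-0.00280824 -0.32569043  0.94547229]] 340.14410974331065 257.2828735070068 191.50856450486
```

>>> {"fn": "drive_tool", "kwargs": {"commands": [{"dp": [0.0406,-0.0218,0.007]},{"dp": [0.0406,-0.0218,0.007]},{"dp": [0.0406,-0.0218,0.007]},{"dp": [0.0406,-0.0218,0.007]},{"dp": [0.0406,-0.0218,0.007]},{"dp": [0.0406,-0.0218,0.007]},{"dp": [0.0406,-0.0218,0.007]},{"dp": [0.0406,-0.0218,0.007]},{"dp": [0.0406,-0.0218,0.007]},{"dp": [0.0406,-0.0218,0.007]}], "jaw": 1}}

```text
validation failed for argument at $.co...
```

>>> {"fn": "drive_tool", "kwargs": {"commands": [{"dr": [0,0,-8.5]},{"dr": [0,0,-8.5]},{"dr": [0,0,-8.5]},{"dr": [0,0,-8.5]},{"dr": [0,0,-8.5]},{"dr": [0,0,-8.5]},{"dr": [0,0,-8.5]},{"dr": [0,0,-8.5]},{"dr": [0,0,-8.5]},{"dr": [0,0,-8.5]}]}}

```text
validation failed for argument at $.co...
```

>>> {"fn": "drive_tool", "kwargs": {"commands": [{"dr": [0,0,-8.5]},{"dr": [0,0,-8.5]},{"dr": [0,0,-8.5]},{"dr": [0,0,-8.5]},{"dr": [0,0,-8.5]},{"dr": [0,0,-8.5]},{"dr": [0,0,-3]},{"dr": [0,0,0]}]}}

```text
validation failed for argument at $.co...
```

```bash
python3 - <<'E'
from h import *
o=ctrl.get_obs();c=cap('wrist');print(o['time'],o['tool_pos'],o['joint_pos'],o['eef_rot'],o['ft_force'])
import pickle;pickle.dump((o,c),open('c1.pkl','wb'))
im=cv2.resize(c['pixels'][:,:,::-1],(768,576),interpolation=cv2.INTER_CUBIC)
u,v=proj(c,o['tool_pos']);print(u*1.5,v*1.5);print('expected lens rim',np.array(proj(c,(536,-207,41)))*1.5)
cv2.imwrite('pics/c.png',im)
E
```

```text
0.15 [ 253.42006911 -570.77767229  230.32593983] [-7.28824428e+01  3.05002759e+00  9.24743786e+01 -9.32763731e-04
  8.45695253e+01 -6.82037229e+00] [[ 9.13984967e-01  4.05747743e-01 -4.98022907e-04]
 [ 4.05748010e-01 -9.13983650e-01  1.56202289e-03]
 [ 1.78602468e-04 -1.62973724e-03 -9.99998656e-01]] [-0.33161051 -0.44748876  0.32450244]
387.05504088229986 388.92666152399653
expected lens rim [-142.43877631 -718.38199798]
```

View pics/c.png

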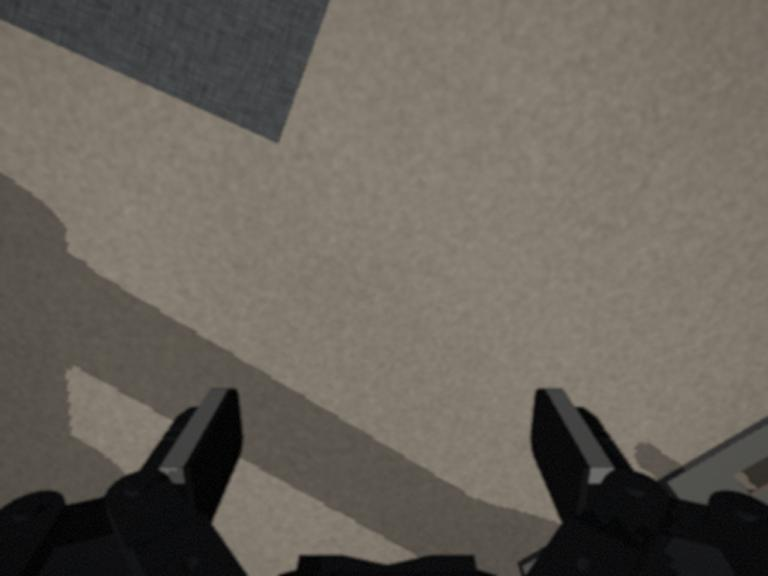

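The picture shows only bench and open fingers: the moves were refused, so the rows need both fields.

>>> {"fn": "drive_tool", "kwargs": {"commands": [{"dp": [0.0406,-0.0218,0.007],"dr": [0,0,0]},{"dp": [0.0406,-0.0218,0.007],"dr": [0,0,0]},{"dp": [0.0406,-0.0218,0.007],"dr": [0,0,0]},{"dp": [0.0406,-0.0218,0.007],"dr": [0,0,0]},{"dp": [0.0406,-0.0218,0.007],"dr": [0,0,0]},{"dp": [0.0406,-0.0218,0.007],"dr": [0,0,0]},{"dp": [0.0406,-0.0218,0.007],"dr": [0,0,0]},{"dp": [0.0406,-0.0218,0.007],"dr": [0,0,0]},{"dp": [0.0406,-0.0218,0.007],"dr": [0,0,0]},{"dp": [0.0406,-0.0218,0.007],"dr": [0,0,0]}], "jaw": 1}}

```text
time: 1.2
tool_pos: [537.0, -205.5, 161.0]
eef_rot: [[0.914, 0.406, 0.0], [0.406, -0.914, -0.0], [0.0, 0.0, -1.0]]
ft_force: [0.2, -0.2, 0.2]
gripper_width: 0.998
```

>>> {"fn": "drive_tool", "kwargs": {"commands": [{"dp": [0,0,0],"dr": [0,0,-8.5]},{"dp": [0,0,0],"dr": [0,0,-8.5]},{"dp": [0,0,0],"dr": [0,0,-8.5]},{"dp": [0,0,0],"dr": [0,0,-8.5]},{"dp": [0,0,0],"dr": [0,0,-8.5]},{"dp": [0,0,0],"dr": [0,0,-8.5]},{"dp": [0,0,0],"dr": [0,0,-8.5]},{"dp": [0,0,0],"dr": [0,0,-8.5]},{"dp": [0,0,0],"dr": [0,0,-8.5]},{"dp": [0,0,0],"dr": [0,0,-8.5]}]}}

```text
time: 2.2
tool_pos: [536.1, -207.2, 161.1]
eef_rot: [[-0.33, 0.944, -0.0], [0.944, 0.33, 0.0], [0.0, -0.0, -1.0]]
ft_force: [0.4, -0.5, 0.9]
gripper_width: 0.998
```

>>> {"fn": "drive_tool", "kwargs": {"commands": [{"dp": [0,0,0],"dr": [0,0,-8.5]},{"dp": [0,0,0],"dr": [0,0,-8.5]},{"dp": [0,0,0],"dr": [0,0,-8.5]},{"dp": [0,0,0],"dr": [0,0,-8.5]},{"dp": [0,0,0],"dr": [0,0,-8.5]},{"dp": [0,0,0],"dr": [0,0,-8.5]},{"dp": [0,0,0],"dr": [0,0,-3]},{"dp": [0,0,0],"dr": [0,0,0]}]}}

```text
time: 3.0
tool_pos: [536.1, -207.2, 161.0]
eef_rot: [[-0.956, 0.294, -0.0], [0.294, 0.956, 0.0], [0.0, 0.0, -1.0]]
ft_force: [-0.0, 0.0, 0.2]
gripper_width: 1.001
```

```bash
python3 - <<'E'
from h import *
o=ctrl.get_obs();c=cap('wrist');print(o['time'],o['tool_pos'],o['joint_pos'],o['eef_rot'],o['ft_force'])
import pickle;pickle.dump((o,c),open('c1.pkl','wb'))
im=cv2.resize(c['pixels'][:,:,::-1],(768,576),interpolation=cv2.INTER_CUBIC)
u,v=proj(c,o['tool_pos']);print(u*1.5,v*1.5);print('expected lens rim',np.array(proj(c,(536,-207,41)))*1.5)
cv2.imwrite('pics/c.png',im)
E
```

```text
3.0 [ 536.0527231  -207.1552519   161.03460293] [-2.85472633e+01 -7.19505594e-01  1.03059464e+02  1.65740074e-04
  7.76857502e+01 -1.01472443e+02] [[-9.55921877e-01  2.93620863e-01 -3.92796709e-04]
 [ 2.93620798e-01  9.55921953e-01  2.16908245e-04]
 [ 4.39171783e-04  9.20140538e-05 -9.99999899e-01]] [-0.02498155  0.04550526  0.24195889]
386.3676945107498 392.4220476215258
expected lens rim [386.3236851  277.12937873]
```

View pics/c.png

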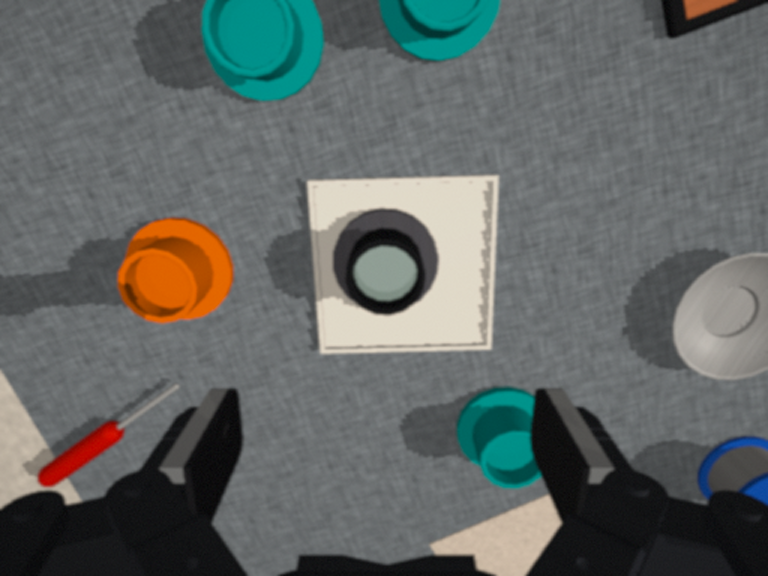

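```bash
python3 - <<'E'
from h import *
import pickle
o,c=pickle.load(open('c1.pkl','rb'));R=o['eef_rot']
g=c['pixels'].astype(int);dark=((g.max(2)<38)*255).astype(np.uint8)
n,l,s,ct=cv2.connectedComponentsWithStats(dark[130:220,200:310]);
for i in range(1,n):
  if s[i,4]>300: print(s[i]+[200,130,0,0,0])
for (u,v,z) in [(386,272.5,41),(386,261.5,11)]:
  p=onz(c,u/1.5,v/1.5,z);print(p,R.T@(p-o['tool_pos']))
E
```

```text
[230 152  53  56 967]
[ 533.44204992 -206.39699808   41.        ] [ 2.66552289e+00 -5.27615163e-02  1.20035781e+02]
[ 535.78698476 -207.09819078   11.        ] [ 2.04888460e-01 -3.72856436e-02  1.50034705e+02]
```

The lens on its tray sits at about (386, 270) in the picture, within 2 mm of the tool axis. I'm descending.

>>> {"fn": "drive_tool", "kwargs": {"commands": [{"dp": [0.0015,0,0.018],"dr": [0,0,0]},{"dp": [0,0,0.018],"dr": [0,0,0]},{"dp": [0,0,0.018],"dr": [0,0,0]},{"dp": [0,0,0.018],"dr": [0,0,0]},{"dp": [0,0,0.018],"dr": [0,0,0]},{"dp": [0,0,0.018],"dr": [0,0,0]},{"dp": [0,0,0.018],"dr": [0,0,0]},{"dp": [0,0,0.014],"dr": [0,0,0]},{"dp": [0,0,0.006],"dr": [0,0,0]},{"dp": [0,0,0],"dr": [0,0,0]}]}}

```text
time: 4.05
tool_pos: [534.2, -206.5, 14.4]
eef_rot: [[-0.956, 0.294, -0.002], [0.294, 0.956, 0.001], [0.002, 0.0, -1.0]]
ft_force: [0.3, 0.6, -0.0]
gripper_width: 1.002
```

>>> {"fn": "drive_tool", "kwargs": {"commands": [{"dp": [0,0,0],"dr": [0,0,0]},{"dp": [0,0,0],"dr": [0,0,0]},{"dp": [0,0,0],"dr": [0,0,0]},{"dp": [0,0,0],"dr": [0,0,0]},{"dp": [0,0,0],"dr": [0,0,0]},{"dp": [0,0,0],"dr": [0,0,0]},{"dp": [0,0,0],"dr": [0,0,0]},{"dp": [0,0,0],"dr": [0,0,0]}], "jaw": 0}}

```text
time: 4.85
tool_pos: [535.7, -207.6, 16.8]
eef_rot: [[-0.956, 0.293, 0.002], [0.293, 0.956, -0.002], [-0.002, -0.001, -1.0]]
ft_force: [-1.1, -0.3, 6.2]
gripper_width: 0.489
```

>>> {"fn": "drive_tool", "kwargs": {"commands": [{"dp": [0,0,-0.004],"dr": [0,0,0]},{"dp": [0,0,-0.006],"dr": [0,0,0]},{"dp": [0,0,-0.01],"dr": [0,0,0]},{"dp": [0,0,-0.015],"dr": [0,0,0]},{"dp": [0,0,-0.02],"dr": [0,0,0]},{"dp": [0,0,-0.035],"dr": [0,0,0]},{"dp": [0,0,-0.03],"dr": [0,0,0]},{"dp": [0,0,-0.02],"dr": [0,0,0]},{"dp": [0,0,0],"dr": [0,0,0]},{"dp": [0,0,0],"dr": [0,0,0]}]}}

```text
time: 5.85
tool_pos: [534.8, -206.8, 155.7]
eef_rot: [[-0.956, 0.293, 0.001], [0.293, 0.956, -0.0], [-0.001, -0.0, -1.0]]
ft_force: [0.3, -0.2, -4.5]
gripper_width: 0.488
```

```bash
python3 - <<'E'
from h import *
o=ctrl.get_obs();c=cap('wrist');print(o['time'],o['tool_pos'],o['eef_rot'],o['ft_force'],o['ft_torque'],o['gripper_width'])
import pickle;pickle.dump((o,c),open('c2.pkl','wb'))
cv2.imwrite('pics/d.png',c['pixels'][130:,100:420,::-1].repeat(2,0).repeat(2,1))
E
```

```text
5.85 [ 534.7728781  -206.76373536  155.71522304] [[-9.55984794e-01  2.93415189e-01  7.75657716e-04]
 [ 2.93414979e-01  9.55985099e-01 -3.74074239e-04]
 [-8.51276282e-04 -1.30019692e-04 -9.99999629e-01]] [ 0.25109777 -0.20676453 -4.47240054] [0.020601   0.03905605 0.04529803] 0.4880391162590286
```

View pics/d.png

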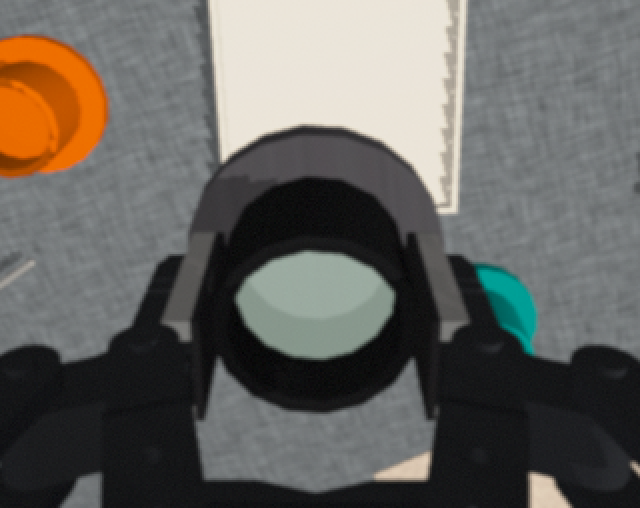

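Lens gripped well, upright, barrel between the pads (centre about (318, 300) in the crop). I'm carrying it to above the holder.

>>> {"fn": "drive_tool", "kwargs": {"commands": [{"dp": [0.009,0.0192,0],"dr": [0,0,0]},{"dp": [0.0162,0.0384,0],"dr": [0,0,0]},{"dp": [0.0162,0.0384,0],"dr": [0,0,0]},{"dp": [0.0162,0.0384,0],"dr": [0,0,0]},{"dp": [0.0162,0.0384,0],"dr": [0,0,0]},{"dp": [0.0162,0.0384,0],"dr": [0,0,0]},{"dp": [0.0162,0.0384,0],"dr": [0,0,0]},{"dp": [0.0162,0.0384,0],"dr": [0,0,0]},{"dp": [0.0162,0.0384,0],"dr": [0,0,0]},{"dp": [0.0162,0.0384,0],"dr": [0,0,0]}]}}

```text
time: 6.9
tool_pos: [492.0, 188.7, 152.9]
eef_rot: [[-0.956, 0.293, -0.004], [0.293, 0.956, -0.001], [0.003, -0.002, -1.0]]
ft_force: [1.2, 0.6, -3.9]
gripper_width: 0.489
```

>>> {"fn": "drive_tool", "kwargs": {"commands": [{"dp": [0.0072,0.0192,0],"dr": [0,0,0]},{"dp": [0,0,0],"dr": [0,0,0]},{"dp": [0,0,0],"dr": [0,0,0]}]}}

```text
time: 7.2
tool_pos: [491.4, 207.6, 153.3]
eef_rot: [[-0.956, 0.292, -0.003], [0.292, 0.956, -0.001], [0.003, -0.002, -1.0]]
ft_force: [0.7, -0.4, -4.0]
gripper_width: 0.488
```

```bash
python3 - <<'E'
from h import *
o=ctrl.get_obs();c=cap('wrist');t=cap('top');print(o['time'],o['tool_pos'],o['joint_pos'],o['ft_force'],o['gripper_width'])
import pickle;pickle.dump((o,c,t),open('c3.pkl','wb'))
cv2.imwrite('pics/e.png',cv2.resize(c['pixels'][:,:,::-1],(800,600),interpolation=cv2.INTER_CUBIC))
E
```

```text
7.2 [491.3837877  207.62687082 153.30615002] [ 1.49273235e+01 -5.90908976e+00  1.08797607e+02 -3.30239970e-02
  7.73175402e+01 -5.80676079e+01] [ 0.69850029 -0.36493815 -4.00527065] 0.4884845547505811
```

View pics/e.png

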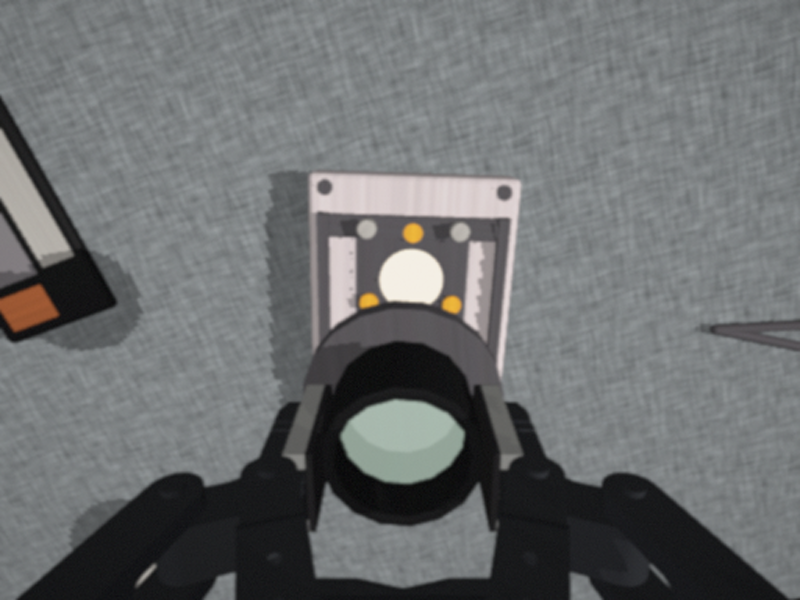

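```bash
python3 - <<'E'
from h import *
import pickle
o,c,t=pickle.load(open('c3.pkl','rb'));R=o['eef_rot'];k=1.5625
T=lambda u,v,z:R.T@(onz(c,u/k,v/k,z)-o['tool_pos'])
f=lambda *a:print(a[0],np.round(T(*a[1:]),1),np.round(onz(c,a[1]/k,a[2]/k,a[3])[:2],1))
# refine centroids by colour
p=c['pixels'].astype(int);r,g,b=p[...,0],p[...,1],p[...,2]
m=((r-b>80)&(r>150)).astype(np.uint8);m[:,:150]=0
n,l,s,ct=cv2.connectedComponentsWithStats(m)
P=[]
for i in range(1,n):
  if s[i,4]>20: print('pad',ct[i]*k,s[i]); 
for a in [('pA',413,233,24),('pB',369,302,24),('pC',452,305,24),('postL',367,228.5,30),('postR',460,231,30),('disc',411,278,24),('cornL',310,173,20),('cornR',520,181,20)]: f(*a)
d=T(460,231,30)-T(367,228.5,30);print('post yaw',np.degrees(np.arctan2(d[0],-d[1])),np.linalg.norm(d))
d=T(520,181,20)-T(310,173,20);print('corn yaw',np.degrees(np.arctan2(d[0],-d[1])),np.linalg.norm(d))
# flange held: far edge, left, right at z = TCP-5.8
for a in [('fl far',404,304,153.3-5.8),('rim near',404,524,153.3+24.2),('rim L',326,450,153.3+24.2),('rim R',481,450,153.3+24.2)]: f(*a)
E
```

```text
pad [412.42788462 232.42788462] [258 143  13  13 130]
pad [367.71418539 299.98244382] [230 188  12   9  89]
pad [451.35806075 303.82593458] [283 189  12  12 107]
pA [ 27.4   5.6 129.4] [466.4 220.8]
pB [-10.5 -18.  129.3] [495.7 187.2]
pC [-12.2  27.1 129.2] [510.5 229.8]
postL [ 31.  -17.8 123.4] [456.1 199.5]
postR [ 29.7  29.3 123.3] [471.1 244.2]
disc [  3.1   4.7 129.3] [489.4 212.8]
cornL [ 57.5 -46.9 133.6] [422.2 179.4]
cornR [ 53.5  60.2 133.3] [457.4 280.6]
post yaw -178.45110912575296 47.16931512173718
corn yaw -177.86003773507562 107.09641569591558
fl far [31.9  0.5  5.9] [461.  217.4]
rim near [-21.8   0.4 -24.3] [512.5 201.7]
rim L [  2.  -20.  -24.1] [483.7 189.1]
rim R [  2.1  20.5 -24.2] [495.5 227.9]
```

The picture shows the frame's pads at (413,233), (369,302), (452,305) and the posts at (367,229), (460,231). The frame is shifted about 5 mm toward −x, and the yaw is off by about 2°. I'm aligning, then descending on the post side so the flange stays clear of the plunger.

>>> {"fn": "drive_tool", "kwargs": {"commands": [{"dp": [0,0,0],"dr": [0,0,1.9]},{"dp": [0.0109,0.0044,0.008],"dr": [0,0,0]},{"dp": [0,0,0.015],"dr": [0,0,0]},{"dp": [0,0,0.015],"dr": [0,0,0]},{"dp": [0,0,0.015],"dr": [0,0,0]},{"dp": [0,0,0.015],"dr": [0,0,0]},{"dp": [0,0,0.015],"dr": [0,0,0]},{"dp": [0,0,0.007],"dr": [0,0,0]},{"dp": [0,0,0],"dr": [0,0,0]},{"dp": [0,0,0],"dr": [0,0,0]}]}}

```text
time: 8.3
tool_pos: [484.1, 215.7, 65.6]
eef_rot: [[-0.946, 0.325, 0.001], [0.325, 0.946, 0.0], [-0.001, 0.0, -1.0]]
ft_force: [0.3, -0.0, -3.3]
gripper_width: 0.495
```

```bash
python3 - <<'E'
from h import *
o=ctrl.get_obs();c=cap('wrist');s=cap('scene');print(o['time'],o['tool_pos'],o['eef_rot'],o['ft_force'],o['ft_torque'])
import pickle;pickle.dump((o,c,s),open('c4.pkl','wb'))
w=cv2.resize(c['pixels'][80:360,100:400,::-1],(400,373));q=cv2.resize(s['pixels'][90:230,290:440,::-1],(400,373),interpolation=cv2.INTER_CUBIC)
cv2.imwrite('pics/f.png',np.hstack([w,q]))
E
```

```text
8.3 [484.11951858 215.65375154  65.61252782] [[-9.45743980e-01  3.24912195e-01  6.24983910e-04]
 [ 3.24912353e-01  9.45744117e-01  1.69237106e-04]
 [-5.36087656e-04  3.63119967e-04 -9.99999790e-01]] [ 3.48842663e-01 -1.62886346e-03 -3.32345768e+00] [0.01928426 0.03167376 0.01632008]
```

View pics/f.png

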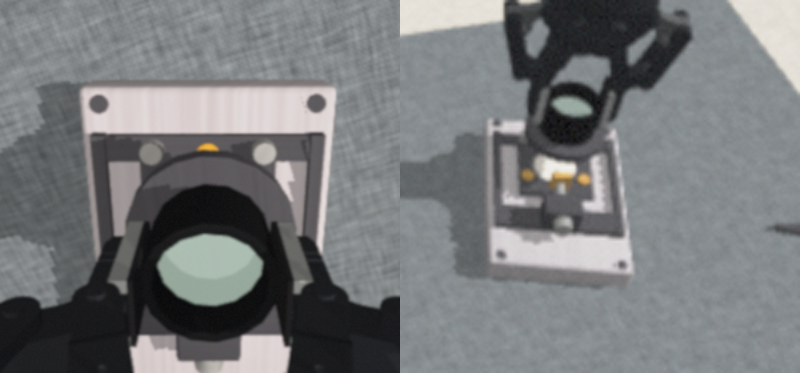

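```bash
python3 - <<'E'
from h import *
import pickle
o,c,s=pickle.load(open('c4.pkl','rb'));R=o['eef_rot'];z0=o['tool_pos'][2]
def f(n,u,v,z): print(n,np.round(R.T@(onz(c,100+u*.75,80+v*.75,z)-o['tool_pos']),1))
f('postL',151,153.5,30);f('postR',264,153,30)
f('cornL',82,88,20);f('cornR',335,86,20)
f('flange far',209,151,z0-5.8);f('fl L',126,215,z0-5.8);f('fl R',293,215,z0-5.8)
E
```

```text
postL [ 21.2 -24.7  35.6]
postR [21.3 22.5 35.6]
cornL [ 46.8 -53.8  45.6]
cornR [47.6 52.4 45.6]
flange far [32.6 -0.4  5.8]
fl L [  7.9 -30.7   5.8]
fl R [ 7.9 30.2  5.8]
```

>>> {"fn": "drive_tool", "kwargs": {"commands": [{"dp": [0.0015,-0.0008,0.006],"dr": [0,0,0]},{"dp": [0,0,0.006],"dr": [0,0,0]},{"dp": [0,0,0.005],"dr": [0,0,0]},{"dp": [0,0,0.001],"dr": [0,0,0]},{"dp": [0,0,0],"dr": [0,0,0]},{"dp": [0,0,0],"dr": [0,0,0]},{"dp": [0,0,0],"dr": [0,0,0]}]}}

```text
time: 9.1
tool_pos: [482.3, 215.3, 47.6]
eef_rot: [[-0.946, 0.325, 0.001], [0.325, 0.946, 0.0], [-0.001, 0.0, -1.0]]
ft_force: [0.2, -0.6, -4.4]
gripper_width: 0.489
```

>>> {"fn": "drive_tool", "kwargs": {"commands": [{"dp": [-0.001,0,0],"dr": [0,0,0]},{"dp": [-0.001,0,0],"dr": [0,0,0]},{"dp": [0,0,0],"dr": [0,0,0]},{"dp": [0,0,0],"dr": [0,0,0]}]}}

```text
time: 9.5
tool_pos: [484.0, 214.6, 47.4]
eef_rot: [[-0.946, 0.325, 0.0], [0.325, 0.946, 0.0], [-0.0, 0.0, -1.0]]
ft_force: [0.1, 0.8, -4.1]
gripper_width: 0.491
```

>>> {"fn": "drive_tool", "kwargs": {"commands": [{"dp": [-0.001,0,0],"dr": [0,0,0]},{"dp": [0,0,0],"dr": [0,0,0]},{"dp": [0,0,0],"dr": [0,0,0]}]}}

```text
time: 9.8
tool_pos: [484.8, 214.3, 47.3]
eef_rot: [[-0.946, 0.325, -0.0], [0.325, 0.946, -0.0], [0.0, -0.0, -1.0]]
ft_force: [0.4, -0.2, -3.5]
gripper_width: 0.491
```

>>> {"fn": "drive_tool", "kwargs": {"commands": [{"dp": [-0.001,0,0],"dr": [0,0,0]},{"dp": [0,0,0],"dr": [0,0,0]},{"dp": [0,0,0],"dr": [0,0,0]}]}}

```text
time: 10.1
tool_pos: [485.2, 214.1, 47.0]
eef_rot: [[-0.946, 0.325, -0.001], [0.325, 0.946, 0.0], [0.001, -0.0, -1.0]]
ft_force: [-2.5, 1.0, -3.3]
gripper_width: 0.49
```

>>> {"fn": "drive_tool", "kwargs": {"commands": [{"dp": [-0.001,0,0],"dr": [0,0,0]},{"dp": [0,0,0],"dr": [0,0,0]},{"dp": [0,0,0],"dr": [0,0,0]}]}}

```text
time: 10.4
tool_pos: [486.4, 213.7, 47.1]
eef_rot: [[-0.946, 0.325, -0.001], [0.325, 0.946, 0.0], [0.001, -0.0, -1.0]]
ft_force: [-3.0, 1.5, -3.5]
gripper_width: 0.487
```

>>> {"fn": "drive_tool", "kwargs": {"commands": [{"dp": [-0.001,0,0],"dr": [0,0,0]},{"dp": [0,0,0],"dr": [0,0,0]},{"dp": [0,0,0],"dr": [0,0,0]}]}}

```text
time: 10.7
tool_pos: [487.5, 213.3, 47.1]
eef_rot: [[-0.946, 0.325, -0.001], [0.325, 0.946, -0.0], [0.001, -0.0, -1.0]]
ft_force: [-3.3, 0.8, -4.9]
gripper_width: 0.493
```

Contact came at about x=485.2 (2.7 N), and compression is now about 2.5 mm. I'm pushing on to about 6.8 mm.

>>> {"fn": "drive_tool", "kwargs": {"commands": [{"dp": [-0.001,0,0],"dr": [0,0,0]},{"dp": [-0.001,0,0],"dr": [0,0,0]},{"dp": [0,0,0],"dr": [0,0,0]},{"dp": [0,0,0],"dr": [0,0,0]}]}}

```text
time: 11.1
tool_pos: [489.4, 212.6, 47.2]
eef_rot: [[-0.946, 0.325, -0.001], [0.325, 0.946, -0.0], [0.001, -0.0, -1.0]]
ft_force: [-4.7, 2.3, -3.2]
gripper_width: 0.494
```

>>> {"fn": "drive_tool", "kwargs": {"commands": [{"dp": [-0.001,0,0],"dr": [0,0,0]},{"dp": [-0.001,0,0],"dr": [0,0,0]},{"dp": [-0.0004,0,0],"dr": [0,0,0]},{"dp": [0,0,0],"dr": [0,0,0]},{"dp": [0,0,0],"dr": [0,0,0]},{"dp": [0,0,0],"dr": [0,0,0]}]}}

```text
time: 11.7
tool_pos: [491.4, 212.0, 47.2]
eef_rot: [[-0.946, 0.325, -0.001], [0.325, 0.946, 0.0], [0.001, -0.0, -1.0]]
ft_force: [-5.5, 1.9, -3.3]
gripper_width: 0.486
```

```bash
python3 - <<'E'
from h import *
o=ctrl.get_obs();R=o['eef_rot'];p=o['tool_pos']
print(o['time'],p,R[:,2],'h',-R[:,0]@(p-np.array([485.15,214.1,47])),R.T@o['ft_force'],o['ft_torque'])
c=cap('wrist')
for u in [(1,)]: pass
cv2.imwrite('pics/g.png',cv2.resize(c['pixels'][120:340,130:380,::-1],(750,600*11*750//(750*10)*1),interpolation=cv2.INTER_CUBIC)[:600])
E
```

```text
11.7 [491.38168827 211.97510994  47.15987336] [-1.17829541e-03  1.07437087e-04 -9.99999300e-01] h 6.583797074861629 [ 5.8207762  -0.01156343  3.34389477] [0.27253963 0.96955305 0.03152211]
```

Force of 5.8 N and travel of 6.6 mm agree. Lowering.

>>> {"fn": "drive_tool", "kwargs": {"commands": [{"dp": [-0.0003,0,0.001],"dr": [0,0,0]},{"dp": [0,0,0.001],"dr": [0,0,0]},{"dp": [0,0,0.001],"dr": [0,0,0]},{"dp": [0,0,0.001],"dr": [0,0,0]},{"dp": [0,0,0],"dr": [0,0,0]},{"dp": [0,0,0],"dr": [0,0,0]}]}}

```text
time: 12.35
tool_pos: [491.7, 211.9, 43.2]
eef_rot: [[-0.946, 0.325, -0.001], [0.325, 0.946, 0.0], [0.001, -0.0, -1.0]]
ft_force: [-5.6, 2.2, -3.7]
gripper_width: 0.49
```

>>> {"fn": "drive_tool", "kwargs": {"commands": [{"dp": [0,0,0.001],"dr": [0,0,0]},{"dp": [0,0,0.001],"dr": [0,0,0]},{"dp": [0,0,0],"dr": [0,0,0]},{"dp": [0,0,0],"dr": [0,0,0]}]}}

```text
time: 12.75
tool_pos: [491.7, 212.0, 41.2]
eef_rot: [[-0.946, 0.325, -0.001], [0.325, 0.946, 0.0], [0.001, -0.0, -1.0]]
ft_force: [-5.4, 2.3, -2.6]
gripper_width: 0.49
```

>>> {"fn": "drive_tool", "kwargs": {"commands": [{"dp": [0,0,0.001],"dr": [0,0,0]},{"dp": [0,0,0.001],"dr": [0,0,0]},{"dp": [0,0,0],"dr": [0,0,0]},{"dp": [0,0,0],"dr": [0,0,0]}]}}

```text
time: 13.15
tool_pos: [491.7, 212.0, 39.2]
eef_rot: [[-0.946, 0.325, -0.001], [0.325, 0.946, 0.0], [0.001, -0.0, -1.0]]
ft_force: [-5.2, 1.7, -3.0]
gripper_width: 0.491
```

>>> {"fn": "drive_tool", "kwargs": {"commands": [{"dp": [0,0,0.001],"dr": [0,0,0]},{"dp": [0,0,0],"dr": [0,0,0]},{"dp": [0,0,0],"dr": [0,0,0]}]}}

```text
time: 13.45
tool_pos: [491.8, 212.0, 38.2]
eef_rot: [[-0.946, 0.325, -0.001], [0.325, 0.946, 0.0], [0.001, -0.0, -1.0]]
ft_force: [-5.1, 2.0, -2.4]
gripper_width: 0.488
```

>>> {"fn": "drive_tool", "kwargs": {"commands": [{"dp": [0,0,0.001],"dr": [0,0,0]},{"dp": [0,0,0],"dr": [0,0,0]},{"dp": [0,0,0],"dr": [0,0,0]}]}}

```text
time: 13.75
tool_pos: [491.9, 212.0, 37.9]
eef_rot: [[-0.946, 0.325, -0.001], [0.325, 0.946, 0.0], [0.001, -0.0, -1.0]]
ft_force: [-6.7, 1.1, 0.6]
gripper_width: 0.496
```

>>> {"fn": "drive_tool", "kwargs": {"commands": [{"dp": [0,0,0.001],"dr": [0,0,0]},{"dp": [0,0,0],"dr": [0,0,0]},{"dp": [0,0,0],"dr": [0,0,0]}]}}

```text
time: 14.05
tool_pos: [491.9, 212.0, 37.9]
eef_rot: [[-0.946, 0.325, -0.002], [0.325, 0.946, -0.0], [0.001, -0.001, -1.0]]
ft_force: [-10.2, 0.7, 7.2]
gripper_width: 0.486
```

On the pads. I'm easing the press, then letting the plunger carry the lens to the posts.

>>> {"fn": "drive_tool", "kwargs": {"commands": [{"dp": [0,0,-0.0008],"dr": [0,0,0]},{"dp": [0.0005,0,0],"dr": [0,0,0]},{"dp": [0.0005,0,0],"dr": [0,0,0]},{"dp": [0,0,0],"dr": [0,0,0]},{"dp": [0,0,0],"dr": [0,0,0]}]}}

```text
time: 14.55
tool_pos: [491.7, 212.1, 37.8]
eef_rot: [[-0.946, 0.325, 0.001], [0.325, 0.946, -0.0], [-0.001, 0.0, -1.0]]
ft_force: [-5.4, 0.5, 1.7]
gripper_width: 0.49
```

>>> {"fn": "drive_tool", "kwargs": {"commands": [{"dp": [0.0005,0,0],"dr": [0,0,0]},{"dp": [0.0005,0,0],"dr": [0,0,0]},{"dp": [0,0,0],"dr": [0,0,0]},{"dp": [0,0,0],"dr": [0,0,0]}]}}

```text
time: 14.95
tool_pos: [491.3, 212.3, 37.8]
eef_rot: [[-0.946, 0.325, 0.002], [0.325, 0.946, -0.0], [-0.002, 0.001, -1.0]]
ft_force: [-2.1, -1.5, 3.3]
gripper_width: 0.493
```

>>> {"fn": "drive_tool", "kwargs": {"commands": [{"dp": [0.0005,0,0],"dr": [0,0,0]},{"dp": [0,0,0],"dr": [0,0,0]},{"dp": [0,0,0],"dr": [0,0,0]}]}}

```text
time: 15.25
tool_pos: [490.6, 212.6, 37.8]
eef_rot: [[-0.946, 0.325, 0.002], [0.325, 0.946, 0.0], [-0.002, 0.001, -1.0]]
ft_force: [-0.5, -1.7, 4.5]
gripper_width: 0.486
```

>>> {"fn": "drive_tool", "kwargs": {"commands": [{"dp": [0,0,-0.0005],"dr": [0,0,0]},{"dp": [0,0,0],"dr": [0,0,0]},{"dp": [0,0,0],"dr": [0,0,0]}]}}

```text
time: 15.55
tool_pos: [490.0, 212.8, 37.8]
eef_rot: [[-0.946, 0.325, 0.001], [0.325, 0.946, 0.001], [-0.0, 0.001, -1.0]]
ft_force: [-1.1, 0.9, 4.1]
gripper_width: 0.489
```

>>> {"fn": "drive_tool", "kwargs": {"commands": [{"dp": [0.0005,0,0],"dr": [0,0,0]},{"dp": [0,0,0],"dr": [0,0,0]},{"dp": [0,0,0],"dr": [0,0,0]}]}}

```text
time: 15.85
tool_pos: [489.8, 212.9, 37.8]
eef_rot: [[-0.946, 0.325, 0.001], [0.325, 0.946, 0.0], [-0.001, 0.001, -1.0]]
ft_force: [1.9, -0.7, 1.9]
gripper_width: 0.488
```

>>> {"fn": "drive_tool", "kwargs": {"commands": [{"dp": [0.0005,0,0],"dr": [0,0,0]},{"dp": [0,0,0],"dr": [0,0,0]},{"dp": [0,0,0],"dr": [0,0,0]}]}}

```text
time: 16.15
tool_pos: [489.5, 212.8, 37.8]
eef_rot: [[-0.946, 0.325, 0.002], [0.325, 0.946, 0.0], [-0.002, 0.001, -1.0]]
ft_force: [4.2, -0.5, 0.6]
gripper_width: 0.491
```

```bash
python3 - <<'E'
from h import *
o=ctrl.get_obs();R=o['eef_rot'];p=o['tool_pos']
print(o['time'],p,R[:,2],'h',-R[:,0]@(p-np.array([485.15,214.1,47])),R.T@o['ft_force'],R.T@o['ft_torque'])
E
```

```text
16.15 [489.48563033 212.84703079  37.81841576] [ 1.62636408e-03  1.18811034e-05 -9.99998677e-01] h 4.493398112425942 [-4.09936061  0.8673011  -0.61581054] [-0.03059027 -0.75606621 -0.01256211]
```

Posts contacted (h≈4.8 mm, as expected for a 5 mm seat). I'm easing the side load, pressing gently down, then opening.

>>> {"fn": "drive_tool", "kwargs": {"commands": [{"dp": [-0.0004,0,0],"dr": [0,0,0]},{"dp": [0,0,0.0005],"dr": [0,0,0]},{"dp": [0,0,0.0003],"dr": [0,0,0]},{"dp": [0,0,0],"dr": [0,0,0]},{"dp": [0,0,0],"dr": [0,0,0]}]}}

```text
time: 16.65
tool_pos: [489.6, 212.9, 37.8]
eef_rot: [[-0.946, 0.325, 0.0], [0.325, 0.946, -0.0], [-0.0, 0.0, -1.0]]
ft_force: [0.5, -1.0, 6.5]
gripper_width: 0.492
```

>>> {"fn": "drive_tool", "kwargs": {"commands": [{"dp": [0,0,0],"dr": [0,0,0]},{"dp": [0,0,0],"dr": [0,0,0]},{"dp": [0,0,0],"dr": [0,0,0]},{"dp": [0,0,0],"dr": [0,0,0]},{"dp": [0,0,0],"dr": [0,0,0]}], "jaw": 0.7}}

```text
time: 17.15
tool_pos: [488.8, 212.8, 36.4]
eef_rot: [[-0.946, 0.325, -0.001], [0.325, 0.946, -0.0], [0.001, -0.0, -1.0]]
ft_force: [0.5, -0.6, -0.7]
gripper_width: 0.698
```

```bash
python3 - <<'E'
from h import *
o=ctrl.get_obs();R=o['eef_rot'];p=o['tool_pos']
print(o['time'],p,o['gripper_width'],R.T@o['ft_force'],R.T@o['ft_torque'])
c=cap('wrist');s=cap('scene')
import pickle;pickle.dump((o,c,s),open('c5.pkl','wb'))
w=cv2.resize(c['pixels'][80:360,100:400,::-1],(400,373));q=cv2.resize(s['pixels'][90:230,290:440,::-1],(400,373),interpolation=cv2.INTER_CUBIC)
cv2.imwrite('pics/i.png',np.hstack([w,q]))
E
```

```text
17.15 [488.76990655 212.77787417  36.40337408] 0.6984907357512045 [-0.64501529 -0.37493017  0.73576731] [-0.06388834 -0.03273669 -0.05614479]
```

View pics/i.png

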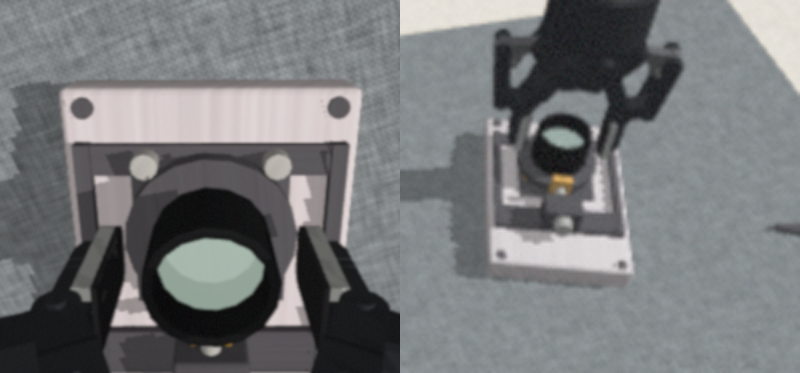

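The lens sits in the holder with its flange touching both posts (144,167), (278,167). The fingers are clear, so I'm retreating straight up.

>>> {"fn": "drive_tool", "kwargs": {"commands": [{"dp": [0,0,-0.005],"dr": [0,0,0]},{"dp": [0,0,-0.01],"dr": [0,0,0]},{"dp": [0,0,-0.015],"dr": [0,0,0]},{"dp": [0,0,-0.02],"dr": [0,0,0]},{"dp": [0,0,-0.02],"dr": [0,0,0]},{"dp": [0,0,-0.02],"dr": [0,0,0]},{"dp": [0,0,-0.02],"dr": [0,0,0]},{"dp": [0,0,-0.015],"dr": [0,0,0]},{"dp": [0,0,0],"dr": [0,0,0]},{"dp": [0,0,0],"dr": [0,0,0]}]}}

```text
time: 18.25
tool_pos: [489.3, 212.8, 162.2]
eef_rot: [[-0.946, 0.325, 0.001], [0.325, 0.946, 0.0], [-0.001, 0.0, -1.0]]
ft_force: [-0.4, -0.3, -0.7]
gripper_width: 0.698
```

```bash
python3 - <<'E'
from h import *
o=ctrl.get_obs();print(o['time'],o['tool_pos'],o['ft_force'])
c=cap('wrist')
import pickle;pickle.dump((o,c),open('c6.pkl','wb'))
cv2.imwrite('pics/j.png',cv2.resize(c['pixels'][90:290,140:370,::-1],(690,600),interpolation=cv2.INTER_CUBIC))
E
```

```text
18.25 [489.28314346 212.82866348 162.17789133] [-0.38807419 -0.27341664 -0.69172001]
```

View pics/j.png

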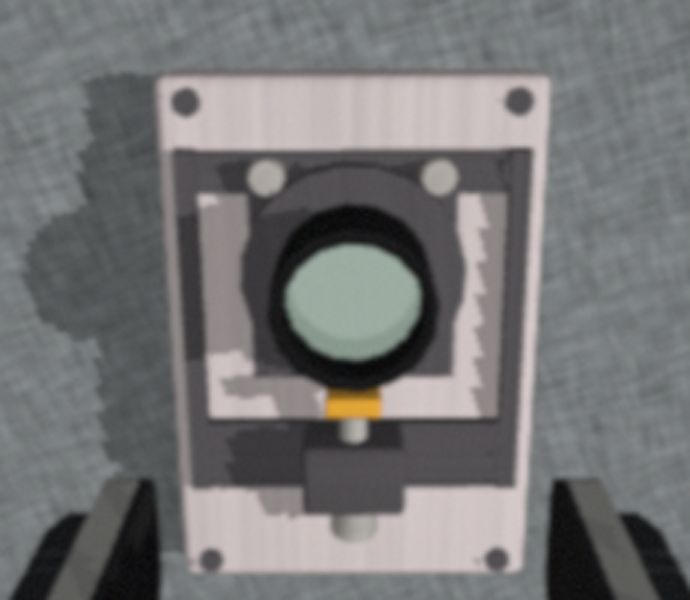

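```bash
python3 - <<'E'
from h import *
import pickle
o,c=pickle.load(open('c6.pkl','rb'));R=o['eef_rot']
def f(n,u,v,z): print(n,np.round((R.T@(onz(c,140+u/3,90+v/3,z)-o['tool_pos']))[:2],1))
f('postL',267,177,30);f('postR',440,177,30);f('rim near',354,388,62);f('rim L',268,300,62);f('rim R',440,300,62);f('flange far',353,166,32);f('fl L',242,275,32);f('fl R',464,275,32);f('plunger top',354,391,44);f('plunger top2',354,402,44)
E
```

```text
postL [ 27.  -23.3]
postR [26.9 24. ]
rim near [-21.8   0.4]
rim L [  2.3 -21.2]
rim R [ 2.3 22. ]
flange far [30.4  0.2]
fl L [ -0.4 -30.9]
fl R [-0.5 31.3]
plunger top [-30.6   0.4]
plunger top2 [-33.9   0.4]
```

```bash
python3 -c "
from plant import ctrl
print(ctrl.hand_in())"
```

```text
the job is handed in; nothing more can be done
None
```

The close-up lens is seated barrel up in the holder, released and handed in at about 18.3 s. `hand_in` gives no verdict, so what follows comes from my own checks.

**What I did**
- **Grip and carry:** I gripped the lens by the barrel and carried it to the holder, where the camera showed the frame shifted about 5 mm toward −x.
- **Plunger:** I felt the plunger at about 2.7 N and pushed it back to about 7 mm. At my 6.6 mm check, the measured force of 5.8 N matched the spring.
- **Lowering:** I lowered the lens past the posts without landing on them and met the pads at an underside height of about 24 mm. I then eased it back onto both posts, where contact came at about 4.8 mm of plunger travel against the expected 5 mm.
- **Release:** I pressed down with about 10 N, opened the fingers and retreated straight up.

**Last checks**
- **Position:** the final picture shows the flange against both posts, centred between them to within about 0.3 mm. The brass plunger face is against the lens, and the gripper is clear.
- **Disagreement:** in the last picture the rim centre sits about 1.8 mm off the flange centre, which could mean a slight tilt. The same measurement gave about 2.4 mm when the lens stood flat in the tray, so I took it as a measuring bias. I did not test for rocking after letting go.
- **Other:** at one point during the press the wrist force reached about 12 N, mostly sideways.

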